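Bolt the red spares case shut

TASK

Two spares cases stand on the motorcycle workshop bench, one red and one grey, both with their lid bolts drawn back. Slide the bolt of the red case fully home through its brass keeper; leave the grey case's bolt as it is and do not shove or knock over the blue oil bottle.

Things in the scene. Friction and masses are not known exactly. Their poses are not given: they have to be found in the camera images.
- red_knob (a point): Centre of the flat top of the red case's bolt knob: black upright cylinder, 16 mm diameter, 148 mm above the table; its upper 35 mm stands clear. +y points along the bolt to the brass keeper, z up. Case: fixed steel box, 150 x 300 mm (long along y), two-leaf lid, lid top 90 mm above the table. Guide straps and keeper: 24 mm wide, up to 23 mm above the lid, ahead of and behind the knob.
- red_bolt (a joint): Travel of the red case's bolt, m: 0 drawn back, 0.055 at the stop, fully home; starts at 0 to 0.008. Grows as the knob moves along +y of red_knob. Tip 97 mm ahead of the knob's centre; keeper 20 mm long. Tip is at the keeper's mouth at 0.018, flush with its far face at 0.038, 17 mm out beyond it at the stop. About 3 N friction, no spring, stays where left.
- grey_knob (a point): Centre of the flat top of the black knob on the grey case's bolt, 148 mm above the table. This case is the same as the red one in all but paint; +y points along its bolt to its keeper. Its bolt also starts drawn back (0 to 8 mm of travel). Not to be moved.
- oil_bottle: Upright blue plastic bottle with a white cap, 64 mm diameter, 170 mm tall, loose on the table beyond the cases; origin at the centre of its underside, z up. Not to be shoved or knocked over.

How it is judged (in metres and radians):
At the end, for the whole second after the job is handed in: The red case's bolt is home and at rest: its travel is over 43 mm (12 mm short of the stop still counts), its tip right through the keeper. The grey case's bolt is within 10 mm of where it started, and the oil bottle stands upright (within 0.2 rad) within 40 mm of where it was (value of joint red_bolt above 0.043 m and velocity of joint red_bolt below 0.01 m/s and distance of grey_knob from where it was at the start of the episode below 0.01 m and distance of oil_bottle from where it was at the start of the episode below 0.04 m and angle between oil_bottle's own z axis and vertical below 0.2 rad); the robot touches nothing.
It fails at once if the grey case's bolt is moved by more than 10 mm (distance of grey_knob from where it was at the start of the episode above 0.01 m).
It fails at once if the oil bottle is shoved by more than 40 mm or tipped by more than 0.5 rad (distance of oil_bottle from where it was at the start of the episode above 0.04 m or angle between oil_bottle's own z axis and vertical above 0.5 rad).
It also fails if it takes over 26 s, if anything falls off the work surface, if the arm or the gripper's body presses on something with over 40 N, if the wrist force passes 120 N, or if a joint passes its speed limit or range.

ROBOT

A 6-joint arm with a two-finger parallel gripper is mounted at the origin on the work surface. World frame = base frame: x ahead of the robot, y to its left, z up, the work surface at z = 0. Lengths are in m, angles in degrees, forces in N, time in s.
With the tool pointing down it reaches from about 0.3 to 0.75 m from the base axis. Payload 8.5 kg.
Tool frame: the origin (TCP) lies on the centre line of the jaws, within the pads' length; the fingertips stand 25 mm ahead of it and the grasp point (between the pads) lies 6 mm ahead of it; z points along the fingers, y is the line along which they close (so a half turn about z gives the same grasp; the last joint's range is limited). The gripper opens to 85 mm and grips with 20 to 120 N. Pads are 22 mm wide; open, the fingers measure 114 mm over their backs; the gripper's body (76 mm by 85 mm) begins 54 mm behind the grasp point. The pads swing forward as they close: fully open they stand 13 mm farther back than shut.
Start: joints at [-86.477, 21.807, 74.336, -0, 83.858, -12.336], TCP at [0.15, -0.529, 0.256] pointing down, gripper open.
Joint ranges: [-178.18, 178.18], [-50.72, 133.34], [12.68, 142.11], [-81.47, 261.47], [9.98, 163.14], [-165.26, 165.26]. Speed limits (degrees/s): [136.94, 136.94, 180, 180, 180, 180].

INTERFACE

Orientations are given as a 3x3 rotation matrix whose columns are the frame's x, y, z axes.
In Python, from rig import telemetry, optics, env gives the robot as it stands.
- The arm moves only by the tool send_rows, never from a script. Its argument "deltas" is a list that holds one entry, the list of rows, each a list of 7 numbers: the shift along the tool's x, y, z in m, then the turn, a rotation vector about the tool's x, y, z in rad, then the opening, from -1 (shut) to 1 (fully open), so that 0 is half open. In form: [[[x, y, z, ax, ay, az, grip], ...]]. A call has 1 to 12 rows; each row shifts and turns the commanded pose from where the row before left it, along the tool's axes as they then stand; what a row does not reach is not made up. A row lasts 1/8 s, in which the tool goes at most 62.5 mm and 10.7 degrees, less where a joint would pass 70% of its speed; a pose out of reach is approached as far as the arm can. A call is refused whole if a number of a shift passes 0.0625 or a number of a turn 0.188, either way. A call with a gripper value outside its range is refused whole. The fingers move at their own pace and stop on an object; "squeeze" is the grip in N (left out, the last holds). Time passes only in rows, so rows that do not move let the fingers close. It gives the time, the measured TCP pose, the force, the opening and the grip force at its end, in the units of the state.
- telemetry.observe(): the state, without advancing time (a new reading comes with each control period).
- optics.get_image(name): name is "scene" or "top"; returns a dict with "image" (400x640x3 uint8, red, green, blue), "range_z" (400x640 float32, m along the optical axis (not along the pixel's ray), 0 where there is no reading), "K" (3x3 intrinsics, pixels), "rvec" (rotation vector, rad) and "tvec" (3), from world to camera coordinates, as OpenCV has them. Camera axes: x right, y down, z forward; pixel columns grow to the right and rows downward; lengths in m; the calibration is good to about 2 mm. A picture is of the moment at which its call begins.
- env.close_job(): hands the job in; it is judged then, once.
The state is a dict: "time_s": time; "q": joint angles; "qvel": joint speeds; "joint_efforts": joint torques, N m; "position": TCP position; "tool_rot": TCP orientation; "ft_force": force on the tool from outside, world axes, zero at the start; "wrist_torque": the same for the moment, N m; "grip_width": finger opening in m; "gripper_force": force on a finger pad.
Only numpy, scipy, OpenCV 4.12 (cv2) and the standard library are available. Lean on these libraries where they do the work, as an engineer would, in place of code of your own. Each camera call takes 0.05 s, during which the arm holds its last target. There are 200 camera calls.

## Working session

There is one attempt and no reset: what is moved stays moved. The work goes in short steps, Python scripts to look and compute and a tool call to move; the robot and the scene stay as the last step left them, time stands still between calls to the robot, and variables do not carry over. Pictures are saved under pics/ and viewed, at most 10 in all, crops included, and the job is handed in when it is done.

Besides the shell and the picture viewer there is one more tool, called after "Emit:" by a JSON object that holds its "api" and its "payload", one argument or row to a line. send_rows: Moves the arm, as the interface text tells. Its arguments: {"type":"object","properties":{"deltas":{"type":"array"},"squeeze":{"type":"number"}},"required":["deltas"]}

```bash
mkdir -p pics
cat > h.py <<'E'
import numpy as np, cv2
from rig import telemetry, optics, env
def cam(n):
    d=optics.get_image(n); R=cv2.Rodrigues(np.array(d["rvec"],float))[0]; t=np.array(d["tvec"],float).ravel()
    return d,R,t
def pts(d,R,t):
    K=np.array(d["K"]);Z=d["range_z"].astype(float)
    v,u=np.mgrid[0:400,0:640]
    P=np.stack([(u-K[0,2])/K[0,0]*Z,(v-K[1,2])/K[1,1]*Z,Z],-1)
    return (P-t)@R
E
python3 - <<'E'
from h import *
for n in("scene","top"):
    d,R,t=cam(n); cv2.imwrite(f"pics/{n}0.png",d["image"][:,:,::-1]); print(n,-R.T@t,R[2]); np.savez(n+"0.npz",im=d["image"],P=pts(d,R,t),Z=d["range_z"])
s=telemetry.observe();print(s["position"],s["tool_rot"],s["time_s"],s["grip_width"])
E
```

```text
scene [ 1.10489067 -0.10819836  0.88249357] [-0.51274059  0.02111704 -0.85828384]
top [ 0.5816239  -0.07334824  0.85907408] [ 0.05713862 -0.01562316 -0.99824401]
[ 0.15028335 -0.52882669  0.25576218] [[ 9.61945870e-01  2.73240065e-01 -9.51175349e-05]
 [ 2.73239950e-01 -9.61945007e-01  1.31612643e-03]
 [ 2.68120633e-04 -1.29203229e-03 -9.99999129e-01]] 0.1 0.08573165816773466
```

View pics/scene0.png

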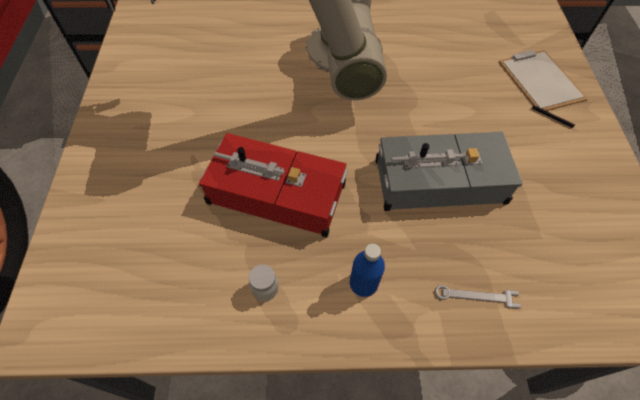

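View pics/top0.png

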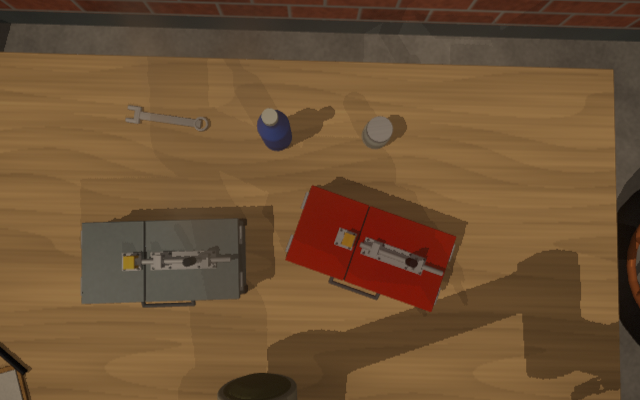

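The scene view shows the red knob at about (241,154) and its keeper at (296,177). The top view has the red knob at about (411,262), its keeper at (347,238), and the blue bottle at (272,125), well clear. The grey knob is at (190,261) in the top view.

Run:
```python
from h import *
for n,c,k in(("scene",(241,154),(296,177)),("top",(411,262),(347,238))):
    a=np.load(n+"0.npz");P=a["P"];im=a["im"].astype(int)
    hsv=cv2.cvtColor(a["im"],cv2.COLOR_RGB2HSV)
    v,u=np.mgrid[0:400,0:640]
    m=(P[...,2]>.138)&(P[...,2]<.156)&(abs(u-c[0])<20)&(abs(v-c[1])<20)&(a["Z"]>0)
    print(n,"knobtop",m.sum(),P[m].mean(0),P[m].min(0),P[m].max(0), u[m].mean(),v[m].mean())
    m=(hsv[...,0]>12)&(hsv[...,0]<28)&(hsv[...,1]>150)&(hsv[...,2]>110)&(abs(u-k[0])<15)&(abs(v-k[1])<15)&(P[...,2]>.105)
    print("keeper",m.sum(),P[m].mean(0))
    red=((hsv[...,0]<6)|(hsv[...,0]>174))&(hsv[...,1]>180)&(abs(P[...,2]-.09)<.006)
    red=red&(abs(u-k[0])<200)
    q=P[red][:,:2].astype(np.float32); r=cv2.minAreaRect(q); print("lid",r,cv2.boxPoints(r).round(3).tolist(),P[red][:,2].mean())
```

```text
scene knobtop 56 [ 0.52022768 -0.25815963  0.14698394] [ 0.51075346 -0.26637672  0.13811071] [ 0.52653249 -0.25120463  0.15264561] 240.76785714285714 150.625
keeper 85 [ 0.55664304 -0.14345816  0.11506193]
lid ((0.5417581796646118, -0.1902407854795456), (0.3007846772670746, 0.15575680136680603), 71.53244018554688) [[0.41999998688697815, -0.30799999833106995], [0.5680000185966492, -0.3580000102519989], [0.6629999876022339, -0.07199999690055847], [0.515999972820282, -0.023000000044703484]] 0.09202583746413463
top knobtop 66 [ 0.51562643 -0.25595356  0.14575613] [ 0.5086938  -0.26413822  0.1384678 ] [ 0.52290722 -0.24919409  0.14898582] 412.3636363636364 263.1666666666667
keeper 128 [ 0.55451738 -0.14162342  0.11197456]
lid ((0.5386635661125183, -0.18916256725788116), (0.3005139231681824, 0.15452221035957336), 71.54729461669922) [[0.4180000126361847, -0.3070000112056732], [0.5640000104904175, -0.35600000619888306], [0.6600000262260437, -0.07100000232458115], [0.5130000114440918, -0.02199999988079071]] 0.08895481730430847
```

Emit:
{"api": "send_rows", "payload": {
  "deltas": [
    [[0.041,-0.0135,0,0,0,0,-1],[0.041,-0.0135,0,0,0,0,-1],[0.041,-0.0135,0,0,0,0,-1],[0.041,-0.0135,0,0,0,0,-1],[0.041,-0.0135,0,0,0,0,-1],[0.041,-0.0135,0,0,0,0,-1],[0.041,-0.0135,0,0,0,0,-1],[0.041,-0.0135,0,0,0,0,-1],[0.041,-0.0135,0,0,0,0,-1],[0.041,-0.0135,0,0,0,0,-1]]
  ]
}}

```text
time_s: 1.35
position: [0.5088, -0.2861, 0.256]
tool_rot: [[0.962, 0.273, -0.001], [0.273, -0.962, 0.0], [-0.0, -0.001, -1.0]]
ft_force: [0.0, 0.5, -0.2]
grip_width: -0.0001
gripper_force: 0.0
```

Emit:
{"api": "send_rows", "payload": {
  "deltas": [
    [[0,0,0,0,0,-0.162,-1],[0,0,0,0,0,-0.162,-1],[0,0,0,0,0,-0.162,-1],[0,0,0,0,0,-0.162,-1],[0,0,0,0,0,-0.162,-1],[0,0,0,0,0,-0.162,-1],[0,0,0,0,0,0,-1],[0,0,0,0,0,0,-1]]
  ]
}}

```text
time_s: 2.35
position: [0.5077, -0.2871, 0.2561]
tool_rot: [[0.319, 0.948, -0.0], [0.948, -0.319, 0.0], [0.0, -0.0, -1.0]]
ft_force: [-0.6, 0.0, -0.1]
grip_width: 0.0002
gripper_force: 0.0
```

Run:
```python
from h import *
s=telemetry.observe();p=np.array(s["position"]);R=np.array(s["tool_rot"]);print(p,R.round(3),s["time_s"],s["grip_width"],s["ft_force"])
b=np.array([.317,.948,0]);g=np.array([.517,-.2572,.145])-.032*b
print(R.T@(g-p), np.degrees(np.arctan2(R[1,0],R[0,0])))
```

```text
[ 0.50774722 -0.28709854  0.25613499] [[ 0.319  0.948 -0.   ]
 [ 0.948 -0.319  0.   ]
 [ 0.    -0.    -1.   ]] 2.35 0.00017277979469650052 [-0.58012242  0.02767457 -0.08616715]
[-0.00071647 -0.00065805  0.11113517] 71.37416463964252
```

Emit:
{"api": "send_rows", "payload": {
  "deltas": [
    [[0,0,0.03,0,0,0,-1],[0,0,0.03,0,0,0,-1],[0,0,0.03,0,0,0,-1],[0,0,0.013,0,0,0,-1],[0,0,0.008,0,0,0,-1],[0,0,0,0,0,0,-1]]
  ]
}}

```text
time_s: 3.1
position: [0.5079, -0.2873, 0.1456]
tool_rot: [[0.317, 0.948, 0.0], [0.948, -0.317, -0.0], [-0.0, 0.0, -1.0]]
ft_force: [0.7, -0.3, 0.0]
grip_width: 0.0005
gripper_force: 0.0
```

Run:
```python
from h import *
s=telemetry.observe();print(s["position"],s["ft_force"])
d,R,t=cam("scene");cv2.imwrite("pics/s1.png",cv2.resize(d["image"][90:250,170:370,::-1],None,fx=3,fy=3))
```

```text
[ 0.50794941 -0.28725672  0.14562699] [ 0.69635106 -0.29097341  0.04623197]
```

View pics/s1.png

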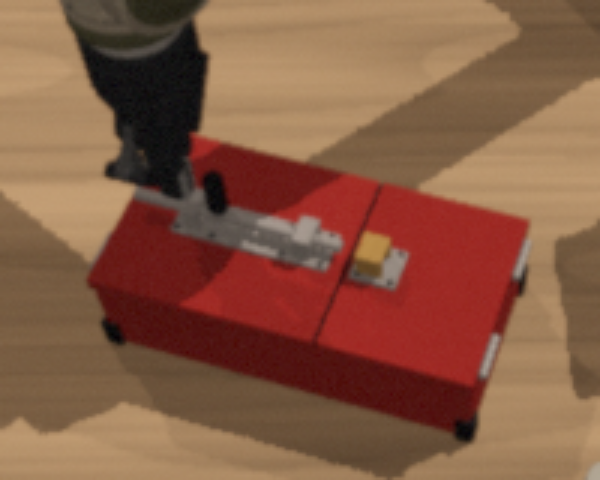

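The closed fingertips (crop about 180,185) stand just behind the red knob (215,190), in line with the bolt and not touching anything. Next I push along tool x.

Emit:
{"api": "send_rows", "payload": {
  "deltas": [
    [[0.006,0,0,0,0,0,-1],[0.006,0,0,0,0,0,-1],[0.006,0,0,0,0,0,-1],[0.006,0,0,0,0,0,-1],[0.006,0,0,0,0,0,-1],[0,0,0,0,0,0,-1]]
  ]
}}

```text
time_s: 3.9
position: [0.5175, -0.2579, 0.1452]
tool_rot: [[0.316, 0.949, 0.0], [0.949, -0.316, 0.001], [0.001, -0.0, -1.0]]
ft_force: [0.3, 0.3, -0.4]
grip_width: 0.0001
gripper_force: 0.0
```

Emit:
{"api": "send_rows", "payload": {
  "deltas": [
    [[0.006,0,0,0,0,0,-1],[0.006,0,0,0,0,0,-1],[0.006,0,0,0,0,0,-1],[0.006,0,0,0,0,0,-1],[0.004,0,0,0,0,0,-1],[0,0,0,0,0,0,-1]]
  ]
}}

```text
time_s: 4.65
position: [0.5263, -0.2315, 0.1453]
tool_rot: [[0.316, 0.949, 0.0], [0.949, -0.316, 0.001], [0.001, -0.0, -1.0]]
ft_force: [-0.6, -0.1, 0.9]
grip_width: 0.0001
gripper_force: 0.0
```

Run:
```python
from h import *
s=telemetry.observe();print(s["position"],s["ft_force"])
d,R,t=cam("scene");cv2.imwrite("pics/s2.png",cv2.resize(d["image"][90:250,170:370,::-1],None,fx=3,fy=3))
P=pts(d,R,t);m=(abs(P[...,2]-.147)<.006)&(P[...,1]<0)&(P[...,1]>-.3)&(d["image"].max(2)<60)&(abs(P[...,0]-.53)<.05)
b=np.array([.317,.948,0]);w=(P[m]-[.517,-.2572,.148])@b;print(m.sum(),np.percentile(w,[0,10,50,90,100]))
```

```text
[ 0.52631885 -0.23146338  0.14526312] [-0.61326002 -0.12437737  0.91511365]
60 [0.02744511 0.03385416 0.04483512 0.05277255 0.05436154]
```

View pics/s2.png

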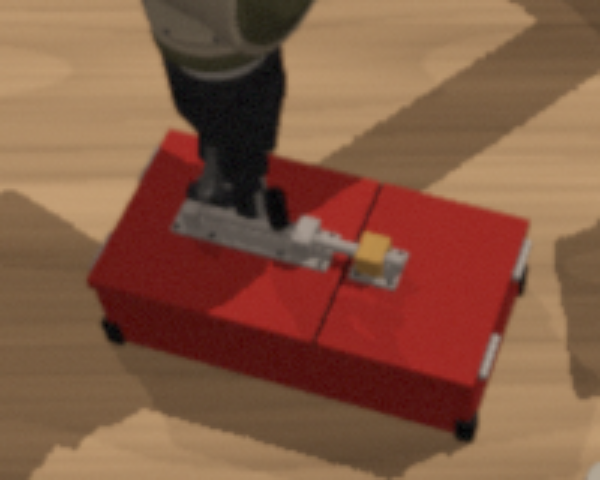

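The knob (crop about 275,208) has travelled roughly 45 mm, and the bolt enters the keeper (375,255). I'll nudge it on towards the stop while watching the force.

Emit:
{"api": "send_rows", "payload": {
  "deltas": [
    [[0.002,0,0,0,0,0,-1],[0.002,0,0,0,0,0,-1],[0,0,0,0,0,0,-1]]
  ]
}}

```text
time_s: 5.08
position: [0.5275, -0.2283, 0.1453]
tool_rot: [[0.316, 0.949, 0.0], [0.949, -0.316, 0.0], [0.0, 0.0, -1.0]]
ft_force: [-0.7, -1.8, -1.0]
grip_width: -0.0001
gripper_force: 1.1
```

Emit:
{"api": "send_rows", "payload": {
  "deltas": [
    [[0.002,0,0,0,0,0,-1],[0,0,0,0,0,0,-1]]
  ]
}}

```text
time_s: 5.32
position: [0.5277, -0.2277, 0.1454]
tool_rot: [[0.317, 0.949, -0.001], [0.949, -0.317, -0.003], [-0.003, 0.0, -1.0]]
ft_force: [-3.7, -9.3, -1.0]
grip_width: -0.0005
gripper_force: 4.7
```

Force has risen to 10 N and motion has stalled. The TCP plus the finger offset puts the travel at about 55 mm, so this is the stop. Backing off and raising.

Emit:
{"api": "send_rows", "payload": {
  "deltas": [
    [[-0.006,0,0,0,0,0,-1],[-0.008,0,0,0,0,0,-1],[0,0,-0.03,0,0,0,-1],[0,0,-0.04,0,0,0,-1],[0,0,-0.04,0,0,0,-1],[-0.06,0,0,0,0,0,-1],[-0.06,0,0,0,0,0,-1],[-0.06,0,0,0,0,0,-1],[0,0,0,0,0,0,-1],[0,0,0,0,0,0,-1]]
  ]
}}

```text
time_s: 6.58
position: [0.4666, -0.4102, 0.2552]
tool_rot: [[0.317, 0.949, 0.0], [0.949, -0.317, 0.001], [0.001, -0.0, -1.0]]
ft_force: [0.7, -0.4, -1.5]
grip_width: 0.0001
gripper_force: 0.0
```

Run:
```python
from h import *
s=telemetry.observe();print(s["position"],s["ft_force"])
d,R,t=cam("scene");cv2.imwrite("pics/s3.png",cv2.resize(d["image"][90:250,170:370,::-1],None,fx=3,fy=3))
b=np.array([.317,.948,0])
P=pts(d,R,t);m=(abs(P[...,2]-.147)<.008)&(np.hypot(P[...,0]-.533,P[...,1]+.21)<.04)
print(m.sum(),P[m].mean(0),(P[m].mean(0)-[.5202,-.2582,.148])@b)
```

```text
[ 0.46661179 -0.41022983  0.25515469] [ 0.65868552 -0.44157581 -1.50301   ]
50 [ 0.53627453 -0.20899717  0.14819779] 0.051739909140599304
```

View pics/s3.png

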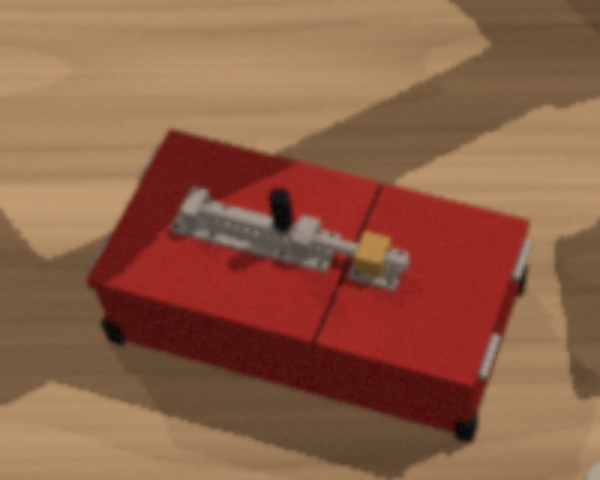

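The knob (280,208) has moved about 51 mm and the bolt tip (400,260) sticks out past the brass keeper (373,255). The arm is clear of everything, so I'm handing in.

```bash
python3 -c "
from rig import env; print(env.close_job())"
```

```text
the job is handed in; nothing more can be done
None
```

The red case's bolt is home against its stop: its knob moved about 51 mm and its tip is out past the brass keeper. The arm stayed clear of the grey bolt and the oil bottle (no final picture taken of either), and the job was handed in at about 6.6 s; no verdict came back.

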